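# Hang the pipette on the spring hook of a crowded rack

### The arm

A 6-joint arm with a two-finger parallel gripper is mounted at the origin on the work surface. World frame = base frame: x ahead of the robot, y to its left, z up, the work surface at z = 0. Lengths are in m, angles in rad, forces in N, time in s.
With the tool pointing down it reaches from about 0.25 to 0.725 m from the base axis. Payload 4 kg.
Tool frame: the origin (TCP) lies at the very end of the fingers, on their centre line; the grasp point (between the pads) lies 19 mm behind it; y points along the fingers, z is the direction in which the jaws open and shut, and the axes are right-handed (so a half turn about y gives the same grasp; the last joint's range is limited). The gripper opens to 85 mm and grips with 20 to 120 N. Pads are 22 mm wide; open, the fingers measure 114 mm over their backs; the gripper's body (76 mm by 85 mm) begins 54 mm behind the grasp point. The pads swing forward as they close: fully open they stand 13 mm farther back than shut.
Start: joints at [-1.137, 0.241, 0.005, 1.335, 0, 1.571], TCP at [0.21, -0.454, 0.231] pointing down, gripper open.
Joint ranges: [-2.72, 2.72], [-1.05, 1.87], [-1.09, 1.28], [-1.99, 2.15], [-1.42, 1.44], [-3.14, 3.14]. Speed limits (rad/s): [2.79, 2.79, 3.14, 3.14, 3.14, 3.14].

### API

Orientations are given as a unit quaternion [x, y, z, w].
In Python, from workcell import bot gives the robot as it stands. The module is installed in compiled form; this text tells all that it offers.
- The arm moves only by the tool move_arm, never from a script. Its argument "increments" is a list of rows, each an object with "grip": the closure, from 0 (fully open) to 1 (shut); "linear": the shift along the tool's x, y, z scaled (see below), a list of three; "twist": the turn about the tool's y scaled (see below). A call has exactly 5 rows; each row shifts and turns the pose as measured when the row begins, along the tool's axes as they then stand; what a row does not reach is not made up. The controller multiplies each number of a shift by 0.2 m and each number of a turn by 2 rad. A row lasts 1/10 s, in which the tool goes at most 50 mm and 8.59 degrees, less where a joint would pass 70% of its speed; a pose out of reach is approached as far as the arm can. A call with a number of a shift or a turn outside -1 to 1 is refused whole. A call with a gripper value outside its range is refused whole. The fingers move at their own pace and stop on an object; the grip force is fixed at half the most. Time passes only in rows, so rows that do not move let the fingers close, or fill a call up. It gives the time, the measured TCP pose, the force and the opening at its end, in the units of the state.
- bot.get_obs(): the state, without advancing time (a new reading comes with each control period).
- bot.camera(name): name is "side" or "top" or "wrist"; returns (picture, depth): 400x640x3 uint8, blue, green, red; 400x640 float32, m along the optical axis (not along the pixel's ray), 0 where there is no reading.
- bot.camera_params(name): a dict with "camera_matrix" (3x3 intrinsics, pixels), "rvec" (rotation vector, rad) and "tvec" (3), from world to camera coordinates, as OpenCV has them; the wrist camera has in their place "T_tool_cam" (4x4, takes a point from camera to tool coordinates, whose origin is the TCP and whose axes are the tool frame's). Camera axes: x right, y down, z forward; pixel columns grow to the right and rows downward; lengths in m; the calibration is good to about 2 mm. A picture is of the moment at which its call begins: read the wrist's pose just before it. camera_params takes no time and is no camera call.
- bot.job_done(): hands the job in, once; it reports no verdict.
The state is a dict: "clock": time; "joint_pos": joint angles; "joint_vel": joint speeds; "tau": joint torques, N m; "eef_pos": TCP position; "tool_rot": TCP orientation; "ft_force": force on the tool from outside, world axes, zero at the start; "ft_torque": the same for the moment, N m; "grip_width": finger opening in m.
Only numpy, scipy, OpenCV 4.12 (cv2) and the standard library are available. Lean on these libraries where they do the work, as an engineer would, in place of code of your own. Each camera call takes 0.05 s, during which the arm holds its last target. There are 200 camera calls.

### The job

Take the red-topped pipette out of its bench stand and hang it on the empty orange hook of the rack, between the two pipettes already hanging there: slide it in, push its collar back against the hook's spring pad, and seat the collar fully down behind the front lip. Go gently on the rack, do not knock or shift the neighbouring pipettes or the wash bottle, and let go with the pipette hanging upright.

Things in the scene. Friction and masses are not known exactly. Their poses are not given: they have to be found in the camera images.
- pipette: White round pipette, red band, button and tip, 199 mm long, 0.09-0.15 kg, upright. Origin: centre of the underside of its grey collar, z up. Collar 36 mm diameter, z 0 to 8 mm. Above: barrel to grip, 22 mm diameter, to z 85 mm, then a 14 mm button to z 99. Below: neck of 14 mm diameter to z -60, thin tip to z -100. Yaw does not matter.
- stand: Fixed grey block 64 x 64 x 110 mm with an upright 18 mm hole through its middle in which the pipette stands, collar resting on the block's top. Origin: centre of its underside on the bench, z up. The pipette must rise over 100 mm to come out.
- rack: Fixed rack 260 mm wide, nothing above 144 mm. Three two-pronged hooks 52 mm apart along its y, open ends to its -x (towards the robot), outer ones blue and full, centre one orange and empty: an 18 mm slot along x, flared mouth about 70 mm before the seat. Origin on the bench at the orange hook's middle line (y=0), x level with the neighbours' collar centres, z up.
- seat_mid (a point): Nominal seat of the orange hook: on the slot's middle line, at the height where the collar's underside finally rests (125 mm). Axes as the rack's. The orange hook with lip and pad is clamped at another reach each time: its true seat lies anywhere from -20 to +20 mm in x from here, which is not measured: find the pad by feel. y and z are exact.
- lip_mid (a point): Nominal middle (same unknown x shift) of the orange hook's front lips: 29 mm long ridges on both prongs in front of the seat, tops at 132 mm, 7 mm above the seat. The collar must come in over them, neck in the slot, and drop behind them. This point: on the middle line at their top.
- pad_mid (a point): Nominal middle (same unknown x shift) of the black pad's front face: 34 mm wide, 125.5 to 142.5 mm high. Rests 15 mm behind the seat: a collar coming over the lip meets it 3 mm short of the seat. Yields to +x with 2.0 N plus 0.6 N per mm, hard stop at 7 mm. Push it 3 to 7 mm (about 5 N), lower 7 mm (the pad drags with up to 4 N), let go: it holds the collar against the lip.
- neighbour_a: Bystander: white pipette with green band and tip, hanging loosely in a blue hook beside the orange one. Origin: centre of the underside of its 36 mm collar, z up; barrel 22 mm diameter, top of its button 76 mm above the origin.
- neighbour_b: Bystander: the same with yellow band and tip, hanging in the other blue hook. Origin: centre of the underside of its collar, z up.
- wash_bottle: Bystander: white round bottle with a red cap, 64 mm diameter, about 130 mm high, standing loose on the bench. Origin: centre of its underside, z up.

How it is judged:
On the way, in this order (a step that is already met when the one before it is completed fails the run):
1. the pipette is lifted clear out of its stand (z of pipette in the frame of stand above 0.205 m), for 0.1 s.
2. the pipette's neck is in the slot of the orange hook, its collar above the lip (x of pipette in the frame of rack between -0.03 and 0.035 m and y of pipette in the frame of rack between -0.005 and 0.005 m and z of pipette in the frame of rack between 0.129 and 0.16 m), for 0.1 s.
At the end, for the whole second after the job is handed in: Pipette let go, at rest in the orange hook: upright within 0.1 rad, collar within 2.5 mm of seat height, 4 mm of the hook's middle line. Neighbours within 6 mm of where they hung, upright within 0.12 rad; wash bottle within 15 mm of its place (x of pipette in the frame of rack between -0.026 and 0.026 m and y of pipette in the frame of rack between -0.004 and 0.004 m and z of pipette in the frame of rack between 0.122 and 0.1275 m and angle between pipette's own z axis and vertical below 0.1 rad and linear speed of pipette below 0.02 m/s and contact force between pipette and rack above 0.5 N and distance of each of neighbour_a, neighbour_b from where it was at the start of the episode below 0.006 m and angle between each of neighbour_a, neighbour_b's own z axis and vertical below 0.12 rad and distance of wash_bottle from where it was at the start of the episode below 0.015 m); the robot touches nothing.
It fails at once if the pipette is pressed on the rack, its hook or spring with more than 30 N (contact force between pipette and rack above 30 N).
It fails at once if the robot presses on the rack with more than 10 N (contact force between any of the fingers, the arm and rack above 10 N).
It fails at once if a neighbouring pipette is knocked: moved over 6 mm, tilted over 0.12 rad, or struck with over 4 N (distance of any of neighbour_a, neighbour_b from where it was at the start of the episode above 0.006 m or angle between any of neighbour_a, neighbour_b's own z axis and vertical above 0.12 rad or contact force between any of pipette, the fingers and neighbour_a above 4 N or contact force between any of pipette, the fingers and neighbour_b above 4 N).
It fails at once if the wash bottle is moved over 15 mm or tipped (distance of wash_bottle from where it was at the start of the episode above 0.015 m or angle between wash_bottle's own z axis and vertical above 0.2 rad).
It also fails if it takes over 53 s, if anything falls off the work surface, if the arm or the gripper's body presses on something with over 40 N, if the wrist force passes 120 N, or if a joint passes its speed limit or range.

## Working session

There is one attempt and no reset: what is moved stays moved. The work goes in short steps, Python scripts to look and compute and a tool call to move; the robot and the scene stay as the last step left them, time stands still between calls to the robot, and variables do not carry over. Pictures are saved under pics/ and viewed, about 8 in all and at most 12, crops included, and the job is handed in when it is done.

Besides the shell and the picture viewer there is one more tool, called as name(argument=value, ...) on one line, values as JSON. move_arm: Moves the arm, as the interface text tells. Its arguments: {"type":"object","properties":{"increments":{"type":"array"}},"required":["increments"]}

```bash
mkdir -p pics; cat > h.py <<'E'
import numpy as np,cv2
from scipy.spatial.transform import Rotation as R
from workcell import bot
def cam(n):
    o=bot.get_obs(); im,d=bot.camera(n); p=bot.camera_params(n); K=np.array(p["camera_matrix"],float)
    if n=="wrist":
        T=np.eye(4);T[:3,:3]=R.from_quat(o["tool_rot"]).as_matrix();T[:3,3]=o["eef_pos"];T=T@np.array(p["T_tool_cam"])
    else:
        M=cv2.Rodrigues(np.array(p["rvec"],float))[0];T=np.eye(4);T[:3,:3]=M.T;T[:3,3]=-M.T@np.array(p["tvec"],float).ravel()
    return im,d,K,T
def pts(d,K,T):
    v,u=np.mgrid[:d.shape[0],:d.shape[1]]
    P=np.stack([(u-K[0,2])/K[0,0]*d,(v-K[1,2])/K[1,1]*d,d],-1)
    return P@T[:3,:3].T+T[:3,3]
def ray(u,v,K,T,z):
    r=T[:3,:3]@np.array([(u-K[0,2])/K[0,0],(v-K[1,2])/K[1,1],1]);return T[:3,3]+r*(z-T[2,3])/r[2]
E
python3 - <<'E'
from h import *
np.set_printoptions(precision=4,suppress=True)
print(bot.get_obs())
for n in("top","side"):
    im,d,K,T=cam(n);cv2.imwrite(f"pics/{n}0.png",im);np.savez(n+"0.npz",im=im,d=d,K=K,T=T);print(n,K,T,(d>0).mean())
E
```

```text
{'clock': 0.0, 'joint_pos': array([-1.137 ,  0.2414,  0.0038,  1.3352, -0.    ,  1.5708]), 'joint_vel': array([-0.0013,  0.0016,  0.0009,  0.0007, -0.0023, -0.0013]), 'tau': array([  0.0004, -37.2319,  25.2408,   0.0169,   0.0001,   0.    ]), 'eef_pos': array([ 0.2099, -0.4531,  0.2304]), 'tool_rot': array([-0.1523,  0.6912, -0.6898,  0.152 ]), 'ft_force': array([0.1283, 0.5023, 0.7021]), 'ft_torque': array([ 0.0416, -0.0233,  0.0114]), 'grip_width': 0.08515024871478949}
top [[506.8504   0.     320.7536]
 [  0.     506.8504 196.2477]
 [  0.       0.       1.    ]] [[ 0.0274 -0.9839  0.1768  0.3753]
 [-0.9995 -0.0245  0.0186 -0.0169]
 [-0.0139 -0.1772 -0.9841  1.0142]
 [ 0.      0.      0.      1.    ]] 0.99593359375
side [[411.8274   0.     317.8673]
 [  0.     411.8274 201.6837]
 [  0.       0.       1.    ]] [[-0.9891 -0.0976  0.1102  0.438 ]
 [-0.1465  0.7244 -0.6736  0.5923]
 [-0.014  -0.6824 -0.7309  0.7702]
 [ 0.      0.      0.      1.    ]] 0.99598046875
```

View pics/top0.png

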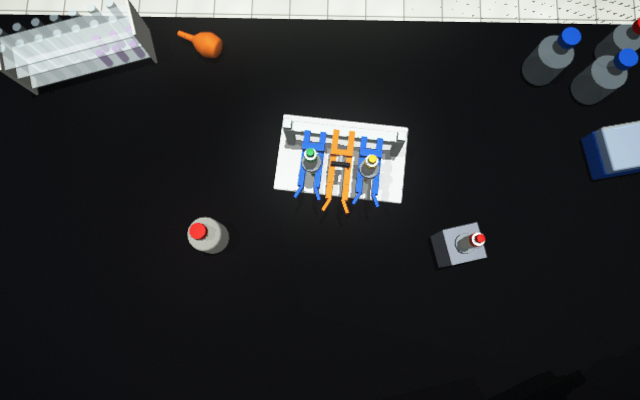

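View pics/side0.png

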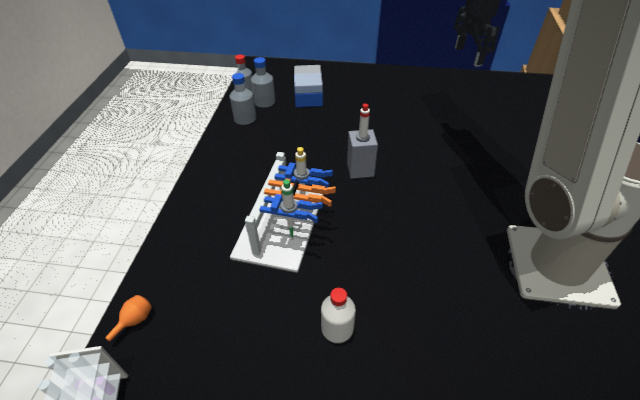

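The top view shows the pipette's red button at about (478,240), the green neighbour at (311,153), the yellow one at (372,160), the orange hook between them and the bottle at (208,235). The side view agrees.

```bash
python3 - <<'E'
from h import *
np.set_printoptions(precision=4,suppress=True)
o=bot.get_obs();print(R.from_quat(o["tool_rot"]).as_matrix())
G={}
for n in("top","side"):
    f=np.load(n+"0.npz");im,d,K,T=[f[k] for k in("im","d","K","T")];P=pts(d,K,T)
    hsv=cv2.cvtColor(im,cv2.COLOR_BGR2HSV);H,S,V=[hsv[...,i].astype(int) for i in range(3)]
    ok=(S>140)&(V>70)&(P[...,0]>.2)&(P[...,0]<.72)&(abs(P[...,1])<.5)&(P[...,2]>.05)
    for c,m in dict(red=(H<7)|(H>173),orange=(H>7)&(H<19),yellow=(H>21)&(H<34),green=(H>45)&(H<85)).items():
        k,L,s,ce=cv2.connectedComponentsWithStats((ok&m).astype(np.uint8))
        for i in range(1,k):
            if s[i,4]<8: continue
            q=P[L==i];top=q[:,2].max();t=q[q[:,2]>top-.006]
            print(n,c,s[i],ce[i],"top",top,"mean of top pts",t.mean(0), "bbox",q.min(0),q.max(0))
f=np.load("top0.npz");im,d,K,T=[f[k] for k in("im","d","K","T")];P=pts(d,K,T)
# stand top
m=(abs(P[...,2]-.11)<.006)&(P[...,1]<-.2)&(P[...,1]>-.4)&(P[...,0]>.2)&(P[...,0]<.5)
r=cv2.minAreaRect((P[m][:,:2]*1000).astype(np.float32));print("stand",r,m.sum())
h=cv2.cvtColor(im,cv2.COLOR_BGR2HSV)
m=(h[...,0]>8)&(h[...,0]<19)&(h[...,1]>140)&(abs(P[...,2]-.125)<.012)&(P[...,0]<.6)
q=P[m];print("orange prongs",q.shape,cv2.fitLine((q[:,:2]).astype(np.float32),cv2.DIST_HUBER,0,.01,.01).ravel())
for n in("top","side"):
    im=np.load(n+"0.npz")["im"]
c=im; cv2.imwrite("pics/c.png",cv2.resize(np.load("top0.npz")["im"][90:260,260:500],None,fx=3.3,fy=3.3,interpolation=cv2.INTER_CUBIC))
E
```

```text
[[-0.9074 -0.0008  0.4203]
 [-0.4203  0.0018 -0.9074]
 [-0.     -1.     -0.0019]]
top red [190 223  17  16 224] [197.8661 230.7634] top 1.0142385200549309 mean of top pts [ 0.3753 -0.0169  1.0142] bbox [ 0.3753 -0.0169  0.1135] [0.4813 0.229  1.0142]
top red [470 234   6  12  19] [471.3684 240.5263] top 0.1919769861255437 mean of top pts [ 0.4569 -0.2477  0.1902] bbox [ 0.4493 -0.2525  0.1837] [ 0.4674 -0.245   0.192 ]
top red [475 234  10   9  60] [479.6    238.0833] top 0.2112775799202553 mean of top pts [ 0.459  -0.2557  0.2084] bbox [ 0.4527 -0.2626  0.2014] [ 0.4654 -0.2493  0.2113]
top orange [321 130  34  84 836] [339.4689 166.5383] top 1.0142385200549309 mean of top pts [ 0.3753 -0.0169  1.0142] bbox [ 0.3753 -0.0584  0.1074] [ 0.6587 -0.0012  1.0142]
top yellow [369 155   7   8  47] [371.9574 158.6809] top 0.20274645344645303 mean of top pts [ 0.5867 -0.0844  0.2   ] bbox [ 0.5809 -0.0895  0.1978] [ 0.5932 -0.0793  0.2027]
top green [307 148   7   8  42] [309.7619 151.9048] top 0.2030490978255325 mean of top pts [0.5957 0.0188 0.2003] bbox [0.5904 0.0133 0.1972] [0.6029 0.02
[... 1542 characters left out ...]
0.5919 -0.0763  0.2016]
side yellow [295 157  11   5  27] [300.     159.1111] top 0.1814512495231866 mean of top pts [ 0.5846 -0.0753  0.1779] bbox [ 0.5748 -0.0861  0.1717] [ 0.5971 -0.0717  0.1815]
side green [284 180   6   8  35] [286.2857 183.5714] top 0.20102867557240123 mean of top pts [0.5946 0.023  0.199 ] bbox [0.5892 0.0176 0.1873] [0.5994 0.027  0.201 ]
side green [283 191   9   4  16] [287.1875 192.625 ] top 0.18010056137369457 mean of top pts [0.5934 0.029  0.177 ] bbox [0.5856 0.0229 0.1721] [0.6011 0.0316 0.1801]
stand ((458.9661865234375, -256.1700439453125), (63.96366500854492, 65.11446380615234), 14.2959566116333) 925
orange prongs (436, 3) [ 0.8942 -0.4476  0.5543 -0.0292]
```

View pics/c.png

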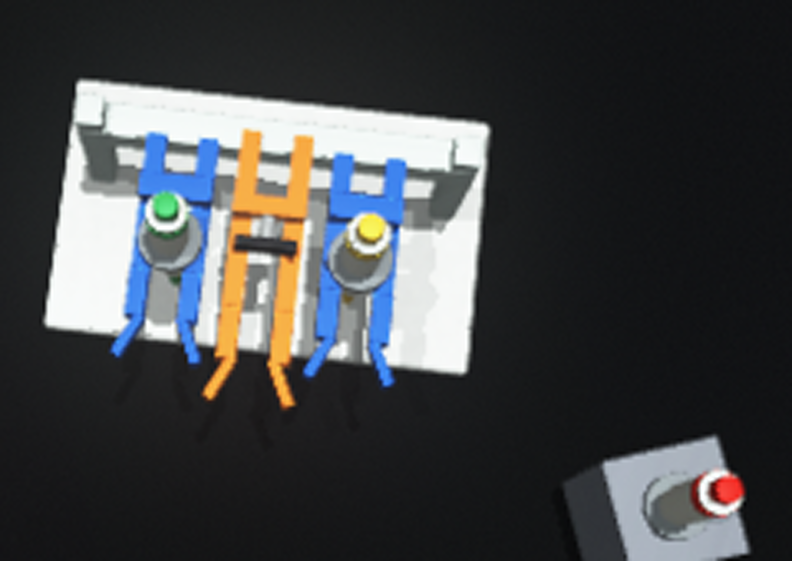

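The crop shows the orange hook's open mouth at crop (250,390), with the black pad at (265,244). The measurements agree with each other: the stand top at (0.459, -0.256) lies under the pipette button, and the neighbours are 105 mm apart (104 expected). That gives a rack yaw of about -0.085 rad and an origin near (0.591, -0.0315). First move: align the jaws with the rack's x.

move_arm(increments=[{"grip":0,"linear":[0,-0.04,0],"twist":-0.075},{"grip":0,"linear":[0,-0.04,0],"twist":-0.075},{"grip":0,"linear":[0,-0.04,0],"twist":-0.075},{"grip":0,"linear":[0,-0.04,0],"twist":-0.075},{"grip":0,"linear":[0,0,0],"twist":-0.075}])

```text
clock: 0.6
eef_pos: [0.209, -0.4513, 0.2604]
tool_rot: [-0.396, 0.589, -0.582, 0.397]
ft_force: [0.1, 0.2, -0.6]
grip_width: 0.0855
```

```bash
cat >> h.py <<'E'
O=np.array([.591,-.0315,0]);YAW=-.085;PIP=np.array([.459,-.256])
def to(x,y,z,yaw=None):
    o=bot.get_obs();M=R.from_quat(o["tool_rot"]).as_matrix();p=o["eef_pos"];yw=np.arctan2(M[1,2],M[0,2])
    print("t",round(o["clock"],2),"pos",p.round(4),"yaw",round(yw,4),"units",(M.T@(np.array([x,y,z])-p)/.2).round(4),"twist",round(-((YAW if yaw is None else yaw)-yw)/2,4),"F",np.round(o["ft_force"],2),"T",np.round(o["ft_torque"],2),"w",round(o["grip_width"],4),"tilt",M[2].round(4))
def rk(x,y=0):
    c,s=np.cos(YAW),np.sin(YAW);return O[0]+c*x-s*y,O[1]+s*x+c*y
E
python3 -c "
from h import *
to(.459,-.256,.26)"
```

```text
t 0.6 pos [ 0.209  -0.4513  0.2604] yaw -0.3809 units [-1.3711  0.0053  0.7974] twist -0.148 F [ 0.06  0.19 -0.6 ] T [-0.04 -0.    0.05] w 0.0855 tilt [-0.0066 -1.     -0.0069]
```

move_arm(increments=[{"grip":0,"linear":[0,0,0],"twist":-0.075},{"grip":0,"linear":[0,0,0],"twist":-0.07},{"grip":0,"linear":[-0.17,0,0.18],"twist":0},{"grip":0,"linear":[-0.17,0,0.18],"twist":0},{"grip":0,"linear":[-0.17,0,0.18],"twist":0}])

```text
clock: 1.1
eef_pos: [0.3231, -0.3602, 0.2581]
tool_rot: [-0.475, 0.528, -0.519, 0.476]
ft_force: [0.3, -0.2, -0.8]
grip_width: 0.0854
```

```bash
python3 -c "
from h import *
to(.459,-.256,.26)"
```

```text
t 1.1 pos [ 0.3231 -0.3602  0.2581] yaw -0.0962 units [-0.5837 -0.0086  0.626 ] twist -0.0056 F [ 0.3  -0.19 -0.77] T [-0.04 -0.06  0.02] w 0.0854 tilt [-0.0102 -0.9999 -0.0083]
```

move_arm(increments=[{"grip":0,"linear":[-0.14,0,0.15],"twist":0},{"grip":0,"linear":[-0.14,0,0.15],"twist":0},{"grip":0,"linear":[-0.14,0,0.15],"twist":0},{"grip":0,"linear":[-0.07,0,0.08],"twist":-0.003},{"grip":0,"linear":[0,0,0],"twist":0}])

```text
clock: 1.6
eef_pos: [0.4448, -0.2638, 0.2555]
tool_rot: [-0.478, 0.526, -0.514, 0.48]
ft_force: [-0.7, -0.3, 0.6]
grip_width: 0.0855
```

```bash
python3 - <<'E'
from h import *
np.set_printoptions(precision=4,suppress=True)
to(.459,-.256,.26)
im,d,K,T=cam("wrist");P=pts(d,K,T);print(T)
h=cv2.cvtColor(im,cv2.COLOR_BGR2HSV)
m=((h[...,0]<7)|(h[...,0]>173))&(h[...,1]>140)&(h[...,2]>60)&(d>0)&(P[...,2]>.15)
k,L,s,c=cv2.connectedComponentsWithStats(m.astype(np.uint8))
for i in range(1,k):
    if s[i,4]>30:
        q=P[L==i];t=q[q[:,2]>q[:,2].max()-.005];print(s[i],c[i],t.mean(0),q.min(0),q.max(0),ray(*c[i],K,T,.209))
m=(abs(P[...,2]-.11)<.004)&(d>0)&(P[...,0]>.38)&(P[...,0]<.54)&(P[...,1]<-.15)
print(cv2.minAreaRect((P[m][:,:2]*1000).astype(np.float32)))
cv2.imwrite("pics/w1.png",im)
E
```

```text
t 1.6 pos [ 0.4448 -0.2638  0.2555] yaw -0.0824 units [-0.0448 -0.0224  0.0673] twist 0.0013 F [-0.72 -0.27  0.59] T [ 0.01  0.02 -0.  ] w 0.0855 tilt [-0.0137 -0.9998 -0.0114]
[[ 0.9966 -0.075  -0.0352  0.4524]
 [-0.0817 -0.96   -0.2678 -0.194 ]
 [-0.0137  0.2698 -0.9628  0.3991]
 [ 0.      0.      0.      1.    ]]
[319 185  31  15  93] [332.6882 188.7204] [ 0.4572 -0.2465  0.1897] [ 0.4482 -0.2515  0.184 ] [ 0.4672 -0.2443  0.1916] [ 0.4568 -0.2412  0.209 ]
[326 198  23  26 450] [336.7844 210.3022] [ 0.4584 -0.2551  0.2088] [ 0.4521 -0.2625  0.1999] [ 0.4649 -0.2486  0.211 ] [ 0.4583 -0.2542  0.209 ]
((458.0557861328125, -255.84317016601562), (64.19317626953125, 64.27287292480469), 14.270602226257324)
```

View pics/w1.png

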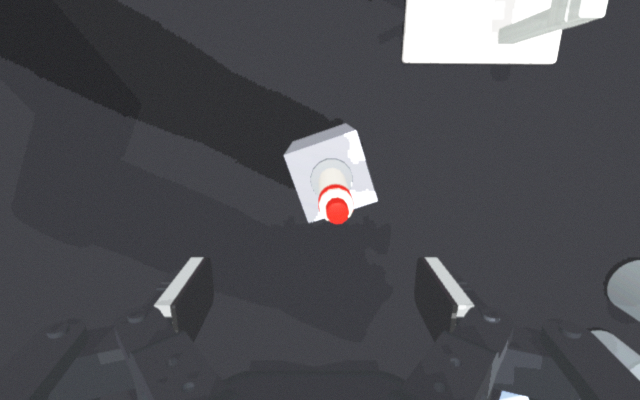

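The wrist view shows the red button at (337,210), with the jaws open on both sides. The pipette axis measures (0.4585, -0.2555), which agrees with the top view. Next: centre over it, then go down.

move_arm(increments=[{"grip":0,"linear":[-0.045,0,0.067],"twist":0},{"grip":0,"linear":[0,0,0],"twist":0},{"grip":0,"linear":[0,0,0],"twist":0},{"grip":0,"linear":[0,0,0],"twist":0},{"grip":0,"linear":[0,0,0],"twist":0}])

```text
clock: 2.15
eef_pos: [0.4558, -0.2584, 0.2548]
tool_rot: [-0.477, 0.529, -0.515, 0.477]
ft_force: [0.0, 1.0, -0.4]
grip_width: 0.0856
```

```bash
python3 -c "
from h import *
to(.4585,-.2555,.145)"
```

```text
t 2.15 pos [ 0.4558 -0.2584  0.2548] yaw -0.0889 units [-0.0084  0.5488  0.0203] twist -0.002 F [ 0.02  0.99 -0.36] T [ 0.01 -0.   -0.05] w 0.0856 tilt [-0.0135 -0.9998 -0.015 ]
```

move_arm(increments=[{"grip":0,"linear":[-0.01,0.06,0.02],"twist":0},{"grip":0,"linear":[0,0.12,0.003],"twist":0},{"grip":0,"linear":[0,0.12,0.003],"twist":0},{"grip":0,"linear":[0,0.12,0],"twist":0},{"grip":0,"linear":[0,0.06,0],"twist":0}])

```text
clock: 2.65
eef_pos: [0.4609, -0.2573, 0.1555]
tool_rot: [-0.476, 0.528, -0.518, 0.477]
ft_force: [-0.0, -0.5, 1.0]
grip_width: 0.0853
```

```bash
python3 -c "
from h import *
to(.4585,-.2555,.145)"
```

```text
t 2.65 pos [ 0.4609 -0.2573  0.1555] yaw -0.0925 units [-0.0072  0.0529 -0.0123] twist -0.0037 F [-0.   -0.54  0.97] T [ 0.02 -0.04  0.01] w 0.0853 tilt [-0.011  -0.9999 -0.0091]
```

move_arm(increments=[{"grip":0,"linear":[-0.007,0.055,-0.012],"twist":-0.003},{"grip":0,"linear":[0,0.008,0],"twist":0},{"grip":1,"linear":[0,0,0],"twist":0},{"grip":1,"linear":[0,0,0],"twist":0},{"grip":1,"linear":[0,0,0],"twist":0}])

```text
clock: 3.15
eef_pos: [0.4565, -0.2546, 0.1386]
tool_rot: [-0.477, 0.528, -0.514, 0.478]
ft_force: [-0.4, 0.0, 0.5]
grip_width: 0.0437
```

move_arm(increments=[{"grip":1,"linear":[0,0,0],"twist":0},{"grip":1,"linear":[0,0,0],"twist":0},{"grip":1,"linear":[0,0,0],"twist":0},{"grip":1,"linear":[0,0,0],"twist":0},{"grip":1,"linear":[0,0,0],"twist":0}])

```text
clock: 3.65
eef_pos: [0.4575, -0.2552, 0.14]
tool_rot: [-0.477, 0.527, -0.516, 0.478]
ft_force: [0.1, -0.1, -1.5]
grip_width: 0.0211
```

```bash
python3 -c "
from h import *
to(.4585,-.2555,.145)"
```

```text
t 3.65 pos [ 0.4575 -0.2552  0.14  ] yaw -0.0879 units [ 0.0007 -0.0249  0.0046] twist -0.0014 F [ 0.15 -0.13 -1.48] T [-0.04 -0.02  0.02] w 0.0211 tilt [-0.0122 -0.9999 -0.0114]
```

move_arm(increments=[{"grip":1,"linear":[0,-0.05,0],"twist":0},{"grip":1,"linear":[0,-0.14,0],"twist":0},{"grip":1,"linear":[0,-0.16,0],"twist":0},{"grip":1,"linear":[0,-0.16,0],"twist":0},{"grip":1,"linear":[0,-0.16,0],"twist":0}])

```text
clock: 4.15
eef_pos: [0.4574, -0.2558, 0.2753]
tool_rot: [-0.478, 0.53, -0.513, 0.477]
ft_force: [0.6, -0.2, -0.8]
grip_width: 0.0205
```

```bash
python3 -c "
from h import *
to(.4585,-.2555,.265)"
```

```text
t 4.15 pos [ 0.4574 -0.2558  0.2753] yaw -0.0874 units [-0.0009  0.0514  0.0062] twist -0.0012 F [ 0.64 -0.22 -0.75] T [-0.06 -0.09 -0.01] w 0.0205 tilt [-0.0165 -0.9997 -0.0186]
```

```bash
python3 -c "
from h import *
print(rk(-.12))
to(*rk(-.12),.265)"
```

```text
(np.float64(0.4714332390597251), np.float64(-0.021312278063710076))
t 4.15 pos [ 0.4574 -0.2558  0.2753] yaw -0.0874 units [-1.1729  0.0715 -0.0316] twist -0.0012 F [ 0.64 -0.22 -0.75] T [-0.06 -0.09 -0.01] w 0.0205 tilt [-0.0165 -0.9997 -0.0186]
```

move_arm(increments=[{"grip":1,"linear":[-0.08,0,-0.01],"twist":0},{"grip":1,"linear":[-0.2,0,-0.01],"twist":0},{"grip":1,"linear":[-0.2,0,-0.01],"twist":0},{"grip":1,"linear":[-0.2,0,0],"twist":0},{"grip":1,"linear":[-0.2,0,0],"twist":0}])

```text
clock: 4.65
eef_pos: [0.469, -0.0794, 0.2843]
tool_rot: [-0.473, 0.528, -0.52, 0.476]
ft_force: [1.4, 0.3, -1.9]
grip_width: 0.0207
```

```bash
python3 -c "
from h import *
to(*rk(-.12),.265)"
```

```text
t 4.65 pos [ 0.469  -0.0794  0.2843] yaw -0.0983 units [-0.289   0.1    -0.0157] twist -0.0067 F [ 1.45  0.33 -1.93] T [-0.   -0.11 -0.  ] w 0.0207 tilt [-0.011  -0.9999 -0.0066]
```

move_arm(increments=[{"grip":1,"linear":[-0.17,0.03,-0.01],"twist":-0.007},{"grip":1,"linear":[-0.1,0.03,-0.005],"twist":0},{"grip":1,"linear":[-0.02,0.03,0],"twist":0},{"grip":1,"linear":[0,0,0],"twist":0},{"grip":1,"linear":[0,0,0],"twist":0}])

```text
clock: 5.15
eef_pos: [0.4685, -0.013, 0.2662]
tool_rot: [-0.48, 0.523, -0.513, 0.482]
ft_force: [-1.0, -0.3, -1.4]
grip_width: 0.0204
```

```bash
cat > m.py <<'E'
from h import *
import sys
np.set_printoptions(precision=4,suppress=True)
# pipette column slices + rack features in the three cameras
tag=sys.argv[1]
for n in("top","side","wrist"):
    im,d,K,T=cam(n);P=pts(d,K,T);cv2.imwrite(f"pics/{n}{tag}.png",im)
    np.savez(f"{n}{tag}.npz",im=im,d=d,K=K,T=T)
    h=cv2.cvtColor(im,cv2.COLOR_BGR2HSV);H,S,V=[h[...,i].astype(int) for i in range(3)]
    for c,m in dict(yellow=(H>21)&(H<34),green=(H>45)&(H<85)).items():
        q=P[m&(S>140)&(V>70)&(d>0)&(P[...,2]>.196)&(P[...,2]<.206)]
        if len(q)>10: print(n,c,len(q),q.min(0),q.max(0),(q.min(0)+q.max(0))/2)
    Q=P-O;c,s=np.cos(YAW),np.sin(YAW);X=c*Q[...,0]+s*Q[...,1];Y=-s*Q[...,0]+c*Q[...,1]
    m=(H>7)&(H<20)&(S>140)&(V>60)&(P[...,2]>.119)&(P[...,2]<.138)&(d>0)
    for a in np.arange(-.07,.04,.01):
        w=m&(X>a)&(X<a+.01)&(abs(Y)<.03); y=Y[w]
        if (y>0).sum()>5 and (y<0).sum()>5:
            L,Rr=y[y>0],y[y<0];print(n,"X%.3f"%a,"left %.4f..%.4f right %.4f..%.4f"%(*np.percentile(L,[3,97]),*np.percentile(Rr,[97,3])),"mid in %.4f out %.4f"%((np.percentile(L,3)+np.percentile(Rr,97))/2,(np.percentile(L,97)+np.percentile(Rr,3))/2))
    w=(V<60)&(d>0)&(P[...,2]>.132)&(P[...,2]<.146)&(abs(Y)<.02)&(abs(X)<.06)
    if w.sum()>5: print(n,"pad X",np.percentile(X[w],[5,95]),"Y",np.percentile(Y[w],[3,97]),w.sum())
E
python3 -c "
from h import *
to(*rk(-.12),.265)"; python3 m.py 1
```

```text
t 5.15 pos [ 0.4685 -0.013   0.2662] yaw -0.0745 units [0.0405 0.0055 0.0178] twist 0.0053 F [-0.96 -0.35 -1.41] T [-0.03 -0.   -0.02] w 0.0204 tilt [-0.012  -0.9999 -0.0083]
side yellow 29 [ 0.5804 -0.0889  0.196 ] [0.6002 0.0246 0.2015] [ 0.5903 -0.0322  0.1988]
side green 22 [0.5889 0.0171 0.1964] [0.5996 0.0276 0.2026] [0.5943 0.0224 0.1995]
side X-0.070 left 0.0111..0.0188 right -0.0080..-0.0191 mid in 0.0016 out -0.0001
side X-0.060 left 0.0112..0.0210 right -0.0088..-0.0197 mid in 0.0012 out 0.0006
side X-0.050 left 0.0109..0.0204 right -0.0084..-0.0189 mid in 0.0013 out 0.0007
side X-0.040 left 0.0114..0.0208 right -0.0089..-0.0181 mid in 0.0012 out 0.0013
side X-0.030 left 0.0116..0.0190 right -0.0089..-0.0199 mid in 0.0014 out -0.0005
side X-0.020 left 0.0089..0.0205 right -0.0093..-0.0188 mid in -0.0002 out 0.0009
side X-0.010 left 0.0102..0.0198 right -0.0088..-0.0204 mid in 0.0007 out -0.0003
side X0.030 left 0.0095..0.0204 right -0.0082..-0.0213 mid in 0.0006 out -0.0005
side X0.040 left 0.0101..0.0203 right -0.0084..-0.0216 mid in 0.0008 out -0.0006
side pad X [-0.0024
[... 471 characters left out ...]
0 left 0.0099..0.0200 right -0.0089..-0.0192 mid in 0.0005 out 0.0004
wrist X-0.030 left 0.0092..0.0198 right -0.0091..-0.0196 mid in 0.0000 out 0.0001
wrist X-0.020 left 0.0094..0.0197 right -0.0092..-0.0197 mid in 0.0001 out 0.0000
wrist X-0.010 left 0.0095..0.0197 right -0.0091..-0.0203 mid in 0.0002 out -0.0003
wrist X0.010 left 0.0032..0.0195 right -0.0028..-0.0201 mid in 0.0002 out -0.0003
wrist X0.020 left 0.0009..0.0196 right -0.0006..-0.0199 mid in 0.0002 out -0.0002
wrist X0.030 left 0.0092..0.0195 right -0.0095..-0.0197 mid in -0.0001 out -0.0001
wrist X0.040 left 0.0085..0.0193 right -0.0095..-0.0204 mid in -0.0005 out -0.0005
wrist pad X [-0.0025  0.0022] Y [-0.0155  0.0159] 452
```

```bash
sed -i 's/YAW=-.085/YAW=-.093/' h.py; cat > pip.py <<'E'
from h import *
import sys
from scipy.optimize import least_squares
np.set_printoptions(precision=4,suppress=True)
def fit(tag,n,tcp,ty):
    f=np.load(f"{n}{tag}.npz");P=pts(f["d"],f["K"],f["T"]);C=f["T"][:3,3]
    for name,r,lo,hi in(("collar",.018,-.030,-.022),("neck1",.007,-.055,-.032),("neck2",.007,-.085,-.055),("barrel",.011,-.021,-.003)):
        m=(f["d"]>0)&(np.hypot(P[...,0]-tcp[0],P[...,1]-tcp[1])<r+.006)&(P[...,2]>tcp[2]+lo)&(P[...,2]<tcp[2]+hi)
        q=P[m]
        if len(q)<15: print(n,name,len(q));continue
        s=least_squares(lambda c:np.hypot(q[:,0]-c[0],q[:,1]-c[1])-r,tcp[:2],loss="soft_l1",f_scale=.001)
        print(n,name,len(q),"z",q[:,2].mean().round(4),"c-tcp",s.x-tcp[:2],"rms",np.sqrt((s.fun**2).mean()).round(5))
if __name__=="__main__":
    o=bot.get_obs()
    for n in("side","wrist","top"): fit(sys.argv[1],n,o["eef_pos"],None)
E
python3 pip.py 1; python3 -c "
from h import *
to(*rk(-.11),.2)"
```

```text
side collar 114 z 0.242 c-tcp [-0.0005 -0.0025] rms 0.00301
side neck1 35 z 0.2184 c-tcp [-0.0008 -0.001 ] rms 0.00079
side neck2 76 z 0.1967 c-tcp [-0.0008 -0.0011] rms 0.00073
side barrel 86 z 0.254 c-tcp [-0.0007 -0.0011] rms 0.00133
wrist collar 509 z 0.2429 c-tcp [-0.0003 -0.0021] rms 0.00268
wrist neck1 0
wrist neck2 159 z 0.192 c-tcp [-0.0002 -0.0007] rms 0.00018
wrist barrel 679 z 0.2529 c-tcp [-0.0002 -0.0007] rms 0.00192
top collar 0
top neck1 0
top neck2 0
top barrel 0
t 5.3 pos [ 0.4689 -0.0136  0.2664] yaw -0.076 units [0.0375 0.3312 0.0683] twist 0.0085 F [ 0.41 -0.76 -1.29] T [-0.01 -0.02  0.01] w 0.0205 tilt [-0.0122 -0.9999 -0.0077]
```

View pics/wrist1.png

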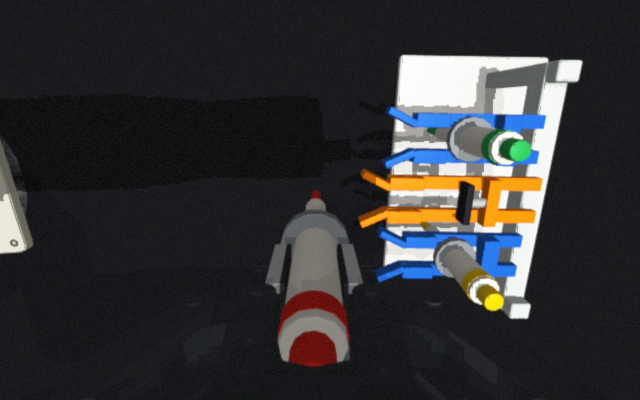

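The wrist view shows the pipette held upright, its tip at (315,195), and the empty orange hook with its pad at (465,203). The hook's middle line fits to within 0.5 mm. The pad face is at X≈-2.5 mm, so the true seat should be near X≈-17 mm. Next: lower the pipette in front of the mouth.

move_arm(increments=[{"grip":1,"linear":[0.03,0.08,-0.02],"twist":0.008},{"grip":1,"linear":[0.01,0.12,-0.01],"twist":0},{"grip":1,"linear":[0,0.12,0],"twist":0},{"grip":1,"linear":[0,0.1,0],"twist":0},{"grip":1,"linear":[0,0,0],"twist":0}])

```text
clock: 5.8
eef_pos: [0.4638, -0.0253, 0.1822]
tool_rot: [-0.471, 0.528, -0.522, 0.477]
ft_force: [0.0, 0.1, -1.5]
grip_width: 0.0207
```

```bash
cat >> h.py <<'E'
OFF=np.array([-.0004,-.0008])
def go(X,z,Y=0):
    a=np.array(rk(X,Y))-OFF;o=bot.get_obs();q=o["eef_pos"][:2]+OFF-O[:2];c,s=np.cos(YAW),np.sin(YAW)
    print("rack X %.4f Y %.4f collar z %.4f"%(c*q[0]+s*q[1],-s*q[0]+c*q[1],o["eef_pos"][2]-.03));to(*a,z+.03)
E
python3 -c "
from h import *
go(-.06,.14)"
```

```text
rack X -0.1275 Y -0.0065 collar z 0.1522
t 5.8 pos [ 0.4638 -0.0253  0.1822] yaw -0.1018 units [-0.0346  0.0608  0.3374] twist -0.0044 F [ 0.02  0.14 -1.55] T [0.02 0.03 0.02] w 0.0207 tilt [-0.0114 -0.9999 -0.0015]
```

move_arm(increments=[{"grip":1,"linear":[-0.035,0.06,0],"twist":-0.004},{"grip":1,"linear":[0,0,0],"twist":0},{"grip":1,"linear":[0,0,0],"twist":0},{"grip":1,"linear":[0,0,0],"twist":0},{"grip":1,"linear":[0,0,0],"twist":0}])

```text
clock: 6.3
eef_pos: [0.4675, -0.0211, 0.1749]
tool_rot: [-0.471, 0.525, -0.523, 0.479]
ft_force: [0.4, -0.4, -1.4]
grip_width: 0.0207
```

```bash
python3 m.py 2|grep wrist; python3 pip.py 2|grep -v top; python3 -c "
from h import *
go(-.07,.14)"
```

```text
wrist yellow 470 [ 0.5804 -0.0856  0.196 ] [ 0.5936 -0.0758  0.2019] [ 0.587  -0.0807  0.1989]
wrist X-0.070 left 0.0094..0.0194 right -0.0092..-0.0184 mid in 0.0001 out 0.0005
wrist X-0.060 left 0.0093..0.0197 right -0.0092..-0.0194 mid in 0.0000 out 0.0002
wrist X-0.050 left 0.0093..0.0197 right -0.0092..-0.0194 mid in 0.0001 out 0.0001
wrist X-0.040 left 0.0090..0.0197 right -0.0091..-0.0192 mid in -0.0001 out 0.0002
wrist X-0.030 left 0.0087..0.0196 right -0.0092..-0.0202 mid in -0.0003 out -0.0003
wrist X-0.020 left 0.0090..0.0197 right -0.0093..-0.0198 mid in -0.0001 out -0.0001
wrist X-0.010 left 0.0092..0.0196 right -0.0091..-0.0197 mid in 0.0000 out -0.0000
wrist X0.000 left 0.0151..0.0197 right -0.0093..-0.0199 mid in 0.0029 out -0.0001
wrist X0.010 left 0.0026..0.0196 right -0.0017..-0.0195 mid in 0.0005 out 0.0001
wrist X0.020 left 0.0008..0.0197 right -0.0007..-0.0198 mid in 0.0001 out -0.0000
wrist X0.030 left 0.0094..0.0198 right -0.0094..-0.0202 mid in 0.0000 out -0.0002
wrist X0.040 left 0.0088..0.0198 right -0.0091..-0.0202 mid in -0.0001 out -0.0002
wrist pad X [-0.0024  0.0026] Y [-0.0153  0.0162] 1198
side collar 71 z 0.1502 c-tcp [ 0.     -0.0028] rms 0.00274
side neck1 29 z 0.1258 c-tcp [ 0.0006 -0.0017] rms 0.00071
side neck2 57 z 0.1046 c-tcp [ 0.0013 -0.0017] rms 0.00076
side barrel 77 z 0.161 c-tcp [ 0.0002 -0.0015] rms 0.00223
wrist collar 374 z 0.1507 c-tcp [ 0.0007 -0.0019] rms 0.00232
wrist neck1 0
wrist neck2 164 z 0.1 c-tcp [ 0.0011 -0.0011] rms 0.00017
wrist barrel 826 z 0.1598 c-tcp [ 0.0006 -0.0007] rms 0.00227
rack X -0.1246 Y -0.0017 collar z 0.1445
t 6.45 pos [ 0.4672 -0.0209  0.1745] yaw -0.0984 units [-0.0099  0.0238  0.2728] twist -0.0027 F [ 0.65  0.35 -1.2 ] T [-0.02  0.   -0.02] w 0.0205 tilt [-0.011  -0.9999  0.0046]
```

move_arm(increments=[{"grip":1,"linear":[-0.01,0.022,0.02],"twist":0},{"grip":1,"linear":[0,0,0.05],"twist":0},{"grip":1,"linear":[0,0,0.06],"twist":0},{"grip":1,"linear":[0,0,0.06],"twist":0},{"grip":1,"linear":[0,0,0],"twist":0}])

```text
clock: 6.95
eef_pos: [0.5094, -0.0226, 0.17]
tool_rot: [-0.471, 0.525, -0.523, 0.479]
ft_force: [-0.2, -0.4, -1.4]
grip_width: 0.0207
```

```bash
python3 -c "
from h import *
go(-.045,.14)"
```

```text
rack X -0.0824 Y 0.0005 collar z 0.1400
t 6.95 pos [ 0.5094 -0.0226  0.17  ] yaw -0.0979 units [0.0014 0.0011 0.1871] twist -0.0025 F [-0.25 -0.45 -1.36] T [ 0.05  0.03 -0.02] w 0.0207 tilt [-0.011  -0.9999  0.0062]
```

move_arm(increments=[{"grip":1,"linear":[0.002,0,0.03],"twist":0},{"grip":1,"linear":[0,0,0.04],"twist":0},{"grip":1,"linear":[0,0,0.05],"twist":0},{"grip":1,"linear":[0,0,0.05],"twist":0},{"grip":1,"linear":[0,0,0],"twist":0}])

```text
clock: 7.45
eef_pos: [0.5464, -0.0266, 0.1695]
tool_rot: [-0.471, 0.525, -0.523, 0.479]
ft_force: [-0.1, -0.1, -0.6]
grip_width: 0.0207
```

```bash
python3 -c "
from h import *
go(-.03,.14)"
```

```text
rack X -0.0452 Y -0.0001 collar z 0.1395
t 7.45 pos [ 0.5464 -0.0266  0.1695] yaw -0.0978 units [-0.001  -0.002   0.0759] twist -0.0024 F [-0.12 -0.07 -0.58] T [-0.02  0.03  0.  ] w 0.0207 tilt [-0.0109 -0.9999  0.0052]
```

move_arm(increments=[{"grip":1,"linear":[0,0,0.03],"twist":0},{"grip":1,"linear":[0,0.005,0.03],"twist":0},{"grip":1,"linear":[0,0.005,0.025],"twist":0},{"grip":1,"linear":[0,0,0.01],"twist":0},{"grip":1,"linear":[0,0,0],"twist":0}])

```text
clock: 7.95
eef_pos: [0.5667, -0.0286, 0.1671]
tool_rot: [-0.471, 0.525, -0.522, 0.479]
ft_force: [0.2, -0.8, -1.9]
grip_width: 0.0209
```

```bash
python3 -c "
from h import *
go(-.0205,.1365)"
```

```text
rack X -0.0248 Y -0.0002 collar z 0.1371
t 7.95 pos [ 0.5667 -0.0286  0.1671] yaw -0.0979 units [-0.0013  0.0033  0.0214] twist -0.0024 F [ 0.15 -0.82 -1.9 ] T [ 0.    0.   -0.05] w 0.0209 tilt [-0.0109 -0.9999  0.0042]
```

move_arm(increments=[{"grip":1,"linear":[0,0,0.013],"twist":0},{"grip":1,"linear":[0,0,0.01],"twist":0},{"grip":1,"linear":[0,0,0],"twist":0},{"grip":1,"linear":[0,0,0],"twist":0},{"grip":1,"linear":[0,0,0],"twist":0}])

```text
clock: 8.45
eef_pos: [0.5709, -0.029, 0.1672]
tool_rot: [-0.471, 0.526, -0.522, 0.479]
ft_force: [-0.7, 0.8, -1.9]
grip_width: 0.0207
```

```bash
python3 -c "
from h import *
go(-.0165,.1365)"
```

```text
rack X -0.0205 Y -0.0002 collar z 0.1372
t 8.45 pos [ 0.5709 -0.029   0.1672] yaw -0.0979 units [-0.0013  0.0036  0.0202] twist -0.0024 F [-0.71  0.81 -1.88] T [-0.02 -0.   -0.01] w 0.0207 tilt [-0.0108 -0.9999  0.0033]
```

move_arm(increments=[{"grip":1,"linear":[0,0,0.01],"twist":0},{"grip":1,"linear":[0,0,0],"twist":0},{"grip":1,"linear":[0,0,0],"twist":0},{"grip":1,"linear":[0,0,0],"twist":0},{"grip":1,"linear":[0,0,0],"twist":0}])

```text
clock: 8.95
eef_pos: [0.5712, -0.029, 0.1672]
tool_rot: [-0.472, 0.526, -0.521, 0.478]
ft_force: [-1.5, -0.4, -1.5]
grip_width: 0.0206
```

move_arm(increments=[{"grip":1,"linear":[0,0,0.01],"twist":0},{"grip":1,"linear":[0,0,0],"twist":0},{"grip":1,"linear":[0,0,0],"twist":0},{"grip":1,"linear":[0,0,0],"twist":0},{"grip":1,"linear":[0,0,0],"twist":0}])

```text
clock: 9.45
eef_pos: [0.5722, -0.0291, 0.1672]
tool_rot: [-0.473, 0.527, -0.521, 0.477]
ft_force: [-2.2, 0.4, 0.9]
grip_width: 0.0206
```

```bash
python3 -c "
from h import *
go(-.0155,.1365)"
```

```text
rack X -0.0192 Y -0.0002 collar z 0.1372
t 9.45 pos [ 0.5722 -0.0291  0.1672] yaw -0.0977 units [-0.0012  0.0033  0.0186] twist -0.0023 F [-2.24  0.45  0.94] T [0.08 0.62 0.  ] w 0.0206 tilt [-0.0109 -0.9999 -0.0023]
```

move_arm(increments=[{"grip":1,"linear":[0,0,0.012],"twist":0},{"grip":1,"linear":[0,0,0.012],"twist":0},{"grip":1,"linear":[0,0,0.01],"twist":0},{"grip":1,"linear":[0,0,0.008],"twist":0},{"grip":1,"linear":[0,0,0.006],"twist":0}])

```text
clock: 9.95
eef_pos: [0.5787, -0.0298, 0.1671]
tool_rot: [-0.475, 0.529, -0.519, 0.475]
ft_force: [-7.8, 0.6, 3.4]
grip_width: 0.0208
```

```bash
python3 -c "
from h import *
go(-.0155,.1365)"
```

```text
rack X -0.0127 Y -0.0002 collar z 0.1371
t 9.95 pos [ 0.5787 -0.0298  0.1671] yaw -0.0977 units [-0.0011  0.0031 -0.014 ] twist -0.0023 F [-7.84  0.58  3.42] T [ 0.18  1.62 -0.  ] w 0.0208 tilt [-0.0109 -0.9999 -0.0101]
```

The pad was met at X≈-20.5 mm, which matches the camera estimate. It is now pushed about 7 mm with 7.8 N, so I ease off a little and start lowering.

move_arm(increments=[{"grip":1,"linear":[0,0.005,-0.007],"twist":0},{"grip":1,"linear":[0,0.012,0.002],"twist":0},{"grip":1,"linear":[0,0.012,0.002],"twist":0},{"grip":1,"linear":[0,0.012,0.002],"twist":0},{"grip":1,"linear":[0,0.005,0.002],"twist":0}])

```text
clock: 10.45
eef_pos: [0.5765, -0.0295, 0.1577]
tool_rot: [-0.476, 0.531, -0.517, 0.474]
ft_force: [-5.6, 0.3, 1.7]
grip_width: 0.0208
```

```bash
python3 -c "
from h import *
go(-.015,.125)"
```

```text
rack X -0.0149 Y -0.0002 collar z 0.1277
t 10.45 pos [ 0.5765 -0.0295  0.1577] yaw -0.0977 units [-0.0008  0.0136 -0.0001] twist -0.0023 F [-5.61  0.32  1.73] T [ 0.1   1.14 -0.04] w 0.0208 tilt [-0.0108 -0.9998 -0.0161]
```

move_arm(increments=[{"grip":1,"linear":[0,0.008,0.002],"twist":0},{"grip":1,"linear":[0,0.006,0.001],"twist":0},{"grip":1,"linear":[0,0.004,0],"twist":0},{"grip":1,"linear":[0,0.003,0],"twist":0},{"grip":1,"linear":[0,0,0],"twist":0}])

```text
clock: 10.95
eef_pos: [0.5767, -0.0295, 0.1546]
tool_rot: [-0.476, 0.531, -0.517, 0.474]
ft_force: [-3.1, 0.9, -0.7]
grip_width: 0.0206
```

```bash
python3 -c "
from h import *
go(-.0165,.125)"; python3 m.py 3 >/dev/null; python3 pip.py 3; python3 - <<'E'
import cv2
a=cv2.imread("pics/side3.png")[140:260,220:380];cv2.imwrite("pics/s3c.png",cv2.resize(a,None,fx=5,fy=5,interpolation=cv2.INTER_CUBIC))
E
```

```text
rack X -0.0147 Y -0.0002 collar z 0.1246
t 10.95 pos [ 0.5767 -0.0295  0.1546] yaw -0.0977 units [-0.0008 -0.0016 -0.009 ] twist -0.0023 F [-3.11  0.88 -0.66] T [0.09 0.97 0.01] w 0.0206 tilt [-0.0109 -0.9998 -0.0165]
side collar 97 z 0.1299 c-tcp [-0.0006 -0.0026] rms 0.00359
side neck1 0
side neck2 6
side barrel 60 z 0.1419 c-tcp [-0.0005 -0.0016] rms 0.00176
wrist collar 1142 z 0.1284 c-tcp [-0.0012 -0.0001] rms 0.00311
wrist neck1 0
wrist neck2 5
wrist barrel 710 z 0.141 c-tcp [-0.0004 -0.0008] rms 0.00187
top collar 0
top neck1 0
top neck2 0
top barrel 0
```

View pics/s3c.png

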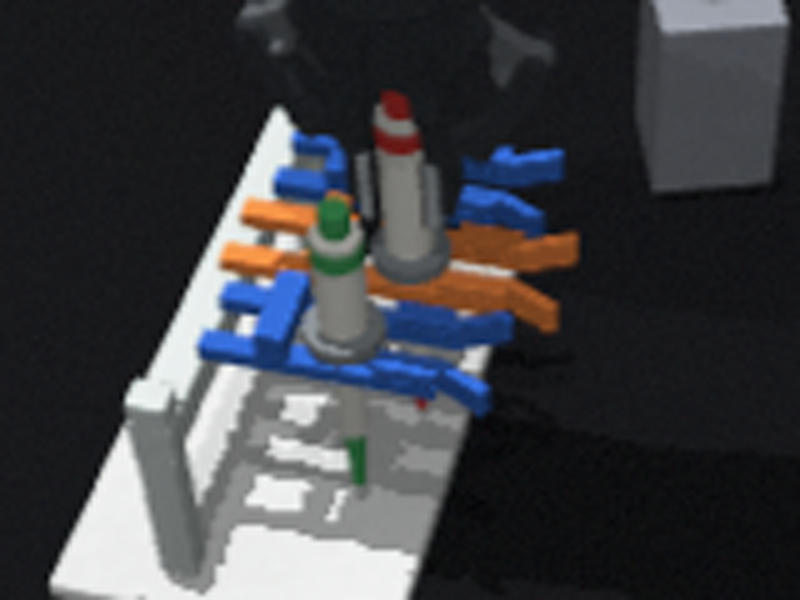

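The side crop shows the collar down in the orange hook at crop (410,255), sunk behind the lips, with the neighbours in place. I press down slightly to confirm the seat by force.

move_arm(increments=[{"grip":1,"linear":[0,0.005,0],"twist":0},{"grip":1,"linear":[0,0.005,0],"twist":0},{"grip":1,"linear":[0,0.005,0],"twist":0},{"grip":1,"linear":[0,0.005,0],"twist":0},{"grip":1,"linear":[0,0.005,0],"twist":0}])

```text
clock: 11.6
eef_pos: [0.5767, -0.0295, 0.1545]
tool_rot: [-0.475, 0.53, -0.518, 0.475]
ft_force: [-6.6, 0.2, 7.5]
grip_width: 0.0206
```

```bash
python3 -c "
from h import *
go(-.0175,.125)"
```

```text
rack X -0.0148 Y -0.0002 collar z 0.1245
t 11.6 pos [ 0.5767 -0.0295  0.1545] yaw -0.0977 units [-0.0009 -0.0022 -0.0137] twist -0.0023 F [-6.61  0.25  7.45] T [0.08 1.56 0.01] w 0.0206 tilt [-0.011  -0.9999 -0.0133]
```

Seated: z is stopped at 0.1245 with 7.5 N upward. I ease the x push, then open.

move_arm(increments=[{"grip":1,"linear":[0,-0.001,-0.006],"twist":0},{"grip":1,"linear":[0,0,-0.006],"twist":0},{"grip":1,"linear":[0,0,-0.004],"twist":0},{"grip":1,"linear":[0,0,0],"twist":0},{"grip":1,"linear":[0,0,0],"twist":0}])

```text
clock: 12.1
eef_pos: [0.5746, -0.0293, 0.1546]
tool_rot: [-0.475, 0.529, -0.518, 0.475]
ft_force: [-3.2, -0.0, 0.4]
grip_width: 0.0204
```

```bash
python3 -c "
from h import *
go(-.0175,.125)"
```

```text
rack X -0.0168 Y -0.0002 collar z 0.1246
t 12.1 pos [ 0.5746 -0.0293  0.1546] yaw -0.0978 units [-0.0009 -0.0021 -0.0034] twist -0.0024 F [-3.19 -0.03  0.4 ] T [0.05 0.9  0.05] w 0.0204 tilt [-0.011  -0.9999 -0.0108]
```

move_arm(increments=[{"grip":0.6,"linear":[0,0,0],"twist":0},{"grip":0.5,"linear":[0,0,0],"twist":0},{"grip":0.3,"linear":[0,0,0],"twist":0},{"grip":0.3,"linear":[0,0,0],"twist":0},{"grip":0.3,"linear":[0,0,0],"twist":0}])

```text
clock: 12.6
eef_pos: [0.5794, -0.0297, 0.1558]
tool_rot: [-0.472, 0.527, -0.521, 0.478]
ft_force: [0.3, 0.4, -0.7]
grip_width: 0.0599
```

```bash
python3 -c "
from h import *
go(-.0175,.125)"; python3 m.py 4|grep -E "yellow|green"; python3 pip.py 4|grep barrel; python3 - <<'E'
import cv2
a=cv2.imread("pics/side4.png")[140:260,220:380];cv2.imwrite("pics/s4c.png",cv2.resize(a,None,fx=5,fy=5,interpolation=cv2.INTER_CUBIC))
E
```

```text
rack X -0.0120 Y -0.0002 collar z 0.1258
t 12.6 pos [ 0.5794 -0.0297  0.1558] yaw -0.0978 units [-0.0006  0.004  -0.0275] twist -0.0024 F [ 0.27  0.38 -0.73] T [-0.01  0.04 -0.02] w 0.0599 tilt [-1.100e-02 -9.999e-01 -8.000e-04]
side green 22 [0.5887 0.0159 0.1964] [0.5993 0.0269 0.2015] [0.594  0.0214 0.1989]
wrist green 1623 [0.5896 0.0134 0.1962] [0.6025 0.0267 0.2032] [0.596  0.02   0.1997]
side barrel 84 z 0.1432 c-tcp [-0.0043 -0.0006] rms 0.00401
wrist barrel 885 z 0.1433 c-tcp [ 0.002  -0.0003] rms 0.00346
top barrel 0
```

View pics/s4c.png

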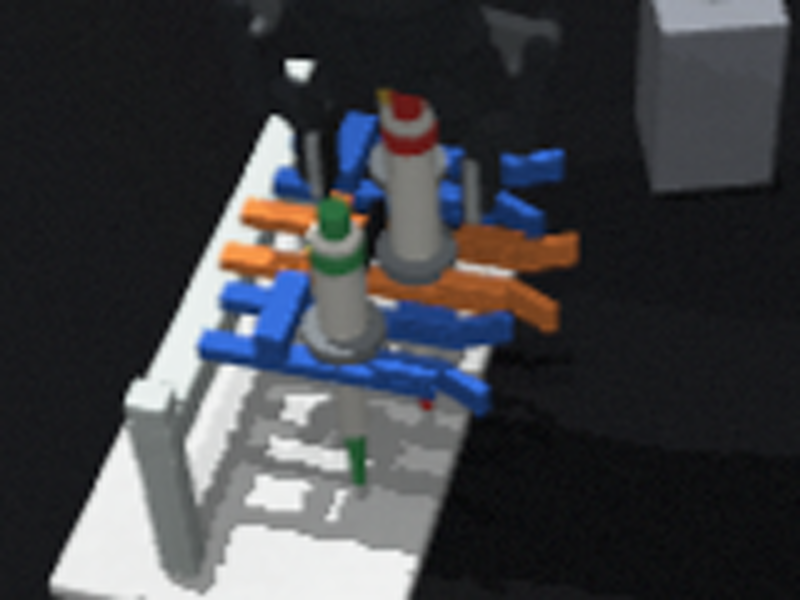

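The side crop shows the jaws open to 60 mm and the pipette upright in the hook at crop (410,250), with the neighbours unmoved. Next: centre the jaws (about -5 mm) and lift away.

move_arm(increments=[{"grip":0.3,"linear":[0,0,-0.025],"twist":0},{"grip":0.3,"linear":[0,-0.05,0],"twist":0},{"grip":0.3,"linear":[0,-0.14,0],"twist":0},{"grip":0.3,"linear":[0,-0.2,0],"twist":0},{"grip":0.3,"linear":[0,-0.2,0],"twist":0}])

```text
clock: 13.25
eef_pos: [0.5692, -0.0302, 0.2717]
tool_rot: [-0.476, 0.531, -0.517, 0.474]
ft_force: [2.1, 0.4, 0.1]
grip_width: 0.0596
```

move_arm(increments=[{"grip":0.3,"linear":[0,-0.1,-0.1],"twist":0},{"grip":0.3,"linear":[0,0,-0.2],"twist":0},{"grip":0.3,"linear":[0,0,-0.2],"twist":0},{"grip":0.3,"linear":[0,0,-0.1],"twist":0},{"grip":0.3,"linear":[0,0,0],"twist":0}])

```text
clock: 13.75
eef_pos: [0.4501, -0.0187, 0.3051]
tool_rot: [-0.471, 0.525, -0.522, 0.479]
ft_force: [0.7, -0.2, -0.5]
grip_width: 0.0597
```

```bash
python3 -c "
from h import *
go(-.0175,.125)"; python3 m.py 5|grep -E "yellow|green|pad"; python3 - <<'E'
import cv2
from h import *
np.set_printoptions(precision=4,suppress=True)
for n in("side","wrist","top"):
    f=np.load(n+"5.npz");P=pts(f["d"],f["K"],f["T"]);h=cv2.cvtColor(f["im"],cv2.COLOR_BGR2HSV)
    Q=P-O;c,s=np.cos(YAW),np.sin(YAW);X=c*Q[...,0]+s*Q[...,1];Y=-s*Q[...,0]+c*Q[...,1]
    m=((h[...,0]<7)|(h[...,0]>173))&(h[...,1]>140)&(h[...,2]>60)&(abs(X)<.05)&(abs(Y)<.03)&(P[...,2]>.212)
    if m.sum(): print(n,"button top X Y z",np.ptp(X[m])/2+X[m].min(),np.ptp(Y[m])/2+Y[m].min(),P[m][:,2].max(),m.sum())
    m=((h[...,0]<7)|(h[...,0]>173))&(h[...,1]>140)&(P[...,1]>.15)&(P[...,2]>.1)&(P[...,2]<.2)
    if m.sum()>20:print(n,"cap",np.median(P[m],0))
a=cv2.imread("pics/side5.png")[140:260,220:380];b=cv2.imread("pics/top5.png")[100:220,260:420]
cv2.imwrite("pics/c5.png",np.vstack([cv2.resize(x,(400,300),interpolation=cv2.INTER_CUBIC) for x in(a,b)]))
E
```

```text
rack X -0.1418 Y -0.0012 collar z 0.2751
t 13.75 pos [ 0.4501 -0.0187  0.3051] yaw -0.0979 units [-6.000e-04  7.533e-01  6.183e-01] twist -0.0024 F [ 0.7  -0.19 -0.54] T [ 0.02 -0.02 -0.01] w 0.0597 tilt [-0.0113 -0.9999  0.0042]
side yellow 27 [ 0.5806 -0.0914  0.1964] [ 0.5923 -0.0771  0.2014] [ 0.5865 -0.0842  0.1989]
side green 21 [0.5907 0.0178 0.1964] [0.5996 0.0275 0.2022] [0.5952 0.0227 0.1993]
side pad X [-0.0002  0.0023] Y [-0.0133  0.011 ] 27
wrist yellow 255 [ 0.5792 -0.0901  0.1961] [ 0.5931 -0.0763  0.2026] [ 0.5861 -0.0832  0.1993]
wrist green 320 [0.5882 0.0134 0.196 ] [0.6026 0.026  0.2023] [0.5954 0.0197 0.1992]
wrist pad X [-0.0004  0.0041] Y [0.0039 0.0161] 137
side button top X Y z -0.0181598178030192 0.00045597275878295207 0.22547446170275054 38
side cap [0.4664 0.2205 0.1289]
wrist button top X Y z -0.01810146311712105 0.0005876076078481247 0.22532954659553464 399
top cap [0.4669 0.2145 0.1291]
```

View pics/c5.png

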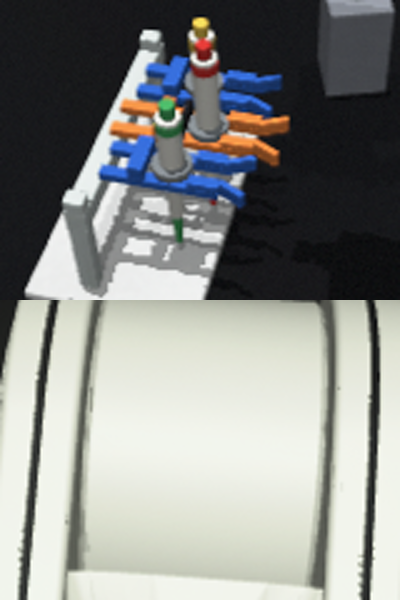

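The picture shows the pipette upright in the orange hook and both neighbours in place; the arm covers the top view. The button top is at X -18 mm, Y +0.5 mm, z 0.225 (0.224 expected), and the pad is still compressed about 2 mm. I hand in.

```bash
python3 -c "
from h import *
print(bot.job_done())"
```

```text
the job is handed in; nothing more can be done
None
```

The red-topped pipette is hanging in the orange hook, let go, with the arm clear, and I handed the job in at about 14 s of the 53 s allowed. No verdict was reported.

**What I did:**
- I lifted the pipette out of the stand and slid it into the slot with the collar above the lips.
- The collar met the pad about 3 mm short of the seat, at x ≈ -20 mm in the rack frame. I pushed it in about 7 mm; the highest force I read was about 8 N.
- I eased back and lowered the collar until it stopped at z ≈ 0.1245 m, with 7.5 N pressing up. Then I eased the push to about 3 N, opened the gripper and retreated.

**Last checks:**
- **Position:** the button top is at x -18 mm and y +0.5 mm in the rack frame. Its height is 0.225 m against 0.224 expected, so the collar is at seat height.
- **Upright:** the pipette stands straight in the last side view, and its button is within 1 mm of the middle line.
- **Spring pad:** it still sits about 2 mm back from its rest position, so it is holding the collar against the lip.
- **Neighbours and bottle:** both neighbours measured within about 2 mm of where they started, and the bottle's cap within about 3 mm. These differences are about the measuring noise.

**One gap:** the arm blocked the hooks in the last top view, so the final pipette and neighbour positions come from the side and wrist cameras only. Those two agreed on the pipette to within 0.2 mm. No check failed.

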